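# Leak-test the seam of an incubation chamber

### The arm

A 6-joint arm with a two-finger parallel gripper is mounted at the origin on the work surface. World frame = base frame: x ahead of the robot, y to its left, z up, the work surface at z = 0. Lengths are in m, angles in rad, forces in N, time in s.
With the tool pointing down it reaches from about 0.375 to 0.9 m from the base axis. Payload 3.1 kg.
Tool frame: the origin (TCP) lies on the centre line of the jaws, within the pads' length; the fingertips stand 14 mm ahead of it and the grasp point (between the pads) lies 5 mm behind it; y points along the fingers, z is the direction in which the jaws open and shut, and the axes are right-handed (so a half turn about y gives the same grasp; the last joint's range is limited). The gripper opens to 87 mm and grips with 3 to 60 N. Pads are 19 mm wide; open, the fingers measure 117 mm over their backs; the gripper's body (75 mm by 190 mm) begins 51 mm behind the grasp point.
Start: joints at [-1.391, 0.527, 1.433, -0, 1.181, -0.178], TCP at [0.219, -0.585, 0.237] pointing down, gripper open.
Joint ranges: [-3.08, 3.08], [-0.75, 2.2], [0.22, 2.44], [-1.43, 4.57], [0, 2.65], [-2.85, 2.85]. Speed limits (rad/s): [2.79, 2.79, 3.14, 3.14, 3.14, 3.14].

### API

Orientations are given as a unit quaternion [x, y, z, w].
In Python, from rig import robot, vision gives the robot as it stands.
- The arm moves only by the shell command python3 -m crank 'ROWS' [FORCE]. ROWS is JSON, a list of rows, each a list of 7 numbers: the shift along the tool's x, y, z as a fraction of full scale, then the turn, a rotation vector about the tool's x, y, z as a fraction of full scale, then the gripper command: -1 is shut, 1 is fully open, values between are in proportion. In form: [[x, y, z, wx, wy, wz, grip], ...]. A call has 1 to 10 rows; each row is the pose to reach, as a shift and turn from the pose commanded when the call began, along the tool's axes at that moment, turning the shorter way round; what a row does not reach only later rows make up. Full scale, the value 1, is 50 cm for a shift and pi rad for a turn. A row lasts 1/8 s, in which the tool goes at most 62.5 mm and 10.7 degrees, less where a joint would pass 70% of its speed; a pose out of reach is approached as far as the arm can. A call with a number of a shift or a turn outside -1 to 1 is refused whole. A call with a gripper value outside its range is refused whole. The fingers move at their own pace and stop on an object; FORCE is the grip in N (left out, the last holds). Time passes only in rows, so rows that repeat a pose let the fingers close. It gives the time, the measured TCP pose, the force and the opening at its end, in the units of the state.
- robot.get_obs(): the state, without advancing time (a new reading comes with each control period).
- vision.camera(name): name is "scene" or "top" or "wrist"; returns the picture (420x560x3 uint8, blue, green, red); there is no depth.
- vision.camera_info(name): a dict with "vfov" (degrees; the focal length in pixels is half the picture's height over the tangent of half this angle, whatever the lens; pixels are square), "cx", "cy" (the principal point, pixels), "world_from_camera" (4x4, takes a point from camera to world coordinates); the wrist camera has in their place "tool_from_camera" (4x4, takes a point from camera to tool coordinates, whose origin is the TCP and whose axes are the tool frame's). Camera axes: x right, y up, looking along -z (the intrinsics and any distortion apply to the point x, -y, -z); pixel columns grow to the right and rows downward; lengths in m; the calibration is good to about 2 mm. A picture is of the moment at which its call begins: read the wrist's pose just before it. camera_info takes no time and is no camera call.
- robot.hand_in(): hands the job in, once; it reports no verdict.
The state is a dict: "time": time; "q": joint angles; "joint_velocities": joint speeds; "joint_torque": joint torques, N m; "position": TCP position; "tool_rot": TCP orientation; "ft_force": force on the tool from outside, world axes, zero at the start; "moment": the same for the moment, N m; "grip_width": finger opening in m.
Only numpy, scipy, OpenCV 4.12 (cv2) and the standard library are available. Lean on these libraries where they do the work, as an engineer would, in place of code of your own. Each camera call takes 0.05 s, during which the arm holds its last target.

### The job

Screw the cap on the chamber's gas port fully shut (clockwise), then take the leak-test wand from its cradle and guide its tip along the whole L-shaped seam of the lid in one steady pass, from the end beside the cap, round the corner, to the other end, keeping the tip over the black seam line, touching lightly or just above it (within a centimetre), and slow: never above 10 cm a second, even for a moment, while the tip is near the lid. Then lay the wand back in its cradle the way it lay, without dropping it, and leave the other things on the bench where they are.

Things in the scene. Friction and masses are not known exactly. Their poses are not given: they have to be found in the camera images.
- chamber: fixed white box, 180 (x) x 220 (y) x 65 mm high, origin at the centre of its underside, z up. On its flat lid (z 65) a flush black seam 5 mm wide bounds an aluminium hatch panel: long leg from (x 20, y -110) at the lid's edge to the corner (20, 40), short leg from there to (-90, 40) at the lid's edge (mm, this frame)
- seam_start (a point): end of the seam beside the screw cap, at the lid's edge, on the lid's surface (chamber frame 20, -110, 65 mm)
- seam_corner (a point): corner of the seam, on the lid's surface (chamber frame 20, 40, 65 mm)
- seam_end (a point): other end of the seam, at the lid's edge, on the lid's surface (chamber frame -90, 40, 65 mm)
- cap_grip (a point): point on the axis of the black round ribbed screw cap, 40 mm in diameter, 31 mm tall, upright on the lid at chamber (60, -75); its foot is 5, this point 25, its top 36 mm above the lid (41 with the grip ridge across the top); grip it across any diameter
- cap (a joint): turn of the screw cap about the vertical, rad: 0 is fully shut (hard stop), positive is open; it shuts clockwise seen from above and stays where left. At 0 the cap's ridge is parallel to the chamber's x axis
- wand: leak-test wand, 160 g: white bar handle 120 long (x -70 to +50), 26 wide (y), 28 mm high (z 0 to 28); a steel tube 11 mm thick leaves its +x end and bends straight down to the tip. Origin on the handle's underside near the centre of mass; best gripped there, across y
- wand_tip (a point): tip of the wand (6 mm across), at x 100, z -50 mm in the wand's frame
- cradle: fixed stand, base 150 x 70 x 8 mm, origin at the centre of its underside; two U-shaped saddles 12 mm thick at x -45 and +45 carry the wand's handle 75 mm above the origin; their cheeks, 34 mm apart, rise 14 mm more. The wand lies with its origin over the cradle's, x axes alike, tip beyond the +x end
- tip_box: bystander: box of pipette tips, clear with orange lid, 120 x 85 x 66 mm, origin at the centre of its underside
- well_plate: bystander: flat clear well plate, 86 x 128 x 14 mm, origin at the centre of its underside
- pipette: bystander: straight white pipette lying flat, 210 mm long along x, 24 mm high, origin under the middle of its grip
- media_bottle: bystander: upright amber bottle, 70 mm in diameter, 130 mm tall, origin at the centre of its underside
- sample_jar: bystander: clear jar, 76 mm in diameter, 80 mm tall, origin at the centre of its underside
Not all that is in view belongs to the job. Leave any orange look-alike of the wand alone.

How it is judged:
By the outcome, as a careful person would: the job done as asked, in the order asked, and still so for the second after the job is handed in, with the robot touching nothing.
It also fails if it takes over 72 s, if anything falls off the work surface, if the arm or the gripper's body presses on something with over 40 N, if the wrist force passes 120 N, or if a joint passes its speed limit or range.

## Working session

There is one attempt and no reset: what is moved stays moved. The work goes in short steps, Python scripts to look and compute and a shell command to move; the robot and the scene stay as the last step left them, time stands still between calls to the robot, and variables do not carry over. Pictures are saved under pics/ and viewed, and the job is handed in when it is done.

```bash
ls; mkdir -p pics; python3 - <<'E'
from rig import robot, vision
import cv2,json
for n in ["scene","top","wrist"]:
    i=vision.camera_info(n); print(n,i)
o=robot.get_obs(); print(o)
for n in ["scene","top","wrist"]:
    cv2.imwrite(f"pics/{n}0.png",vision.camera(n))
E
```

```text
pics
scene {'vfov': 43.834599230386566, 'cx': 287.7100077793562, 'cy': 207.86674870568731, 'world_from_camera': array([[ 2.76587696e-01, -7.32844753e-01,  6.21641227e-01,
         1.33318784e+00],
       [ 9.60988331e-01,  2.11476445e-01, -1.78267047e-01,
        -2.62466034e-01],
       [-8.20406107e-04,  6.46696437e-01,  7.62747039e-01,
         1.14001926e+00],
       [ 0.00000000e+00,  0.00000000e+00,  0.00000000e+00,
         1.00000000e+00]])}
top {'vfov': 45.42107709084297, 'cx': 278.81753775656347, 'cy': 215.34918111725258, 'world_from_camera': array([[-0.0084943 ,  0.99823009, -0.05886023,  0.40063036],
       [-0.99989223, -0.00918381, -0.0114537 , -0.01980497],
       [-0.01197399,  0.05875659,  0.99820052,  1.47892188],
       [ 0.        ,  0.        ,  0.        ,  1.        ]])}
wrist {'vfov': 67.15259618240711, 'cx': 279.83603551761183, 'cy': 208.79059369335877, 'tool_from_camera': array([[-5.76870036e-04, -9.58720703e-01, -2.84348871e-01,
        -7.82422224e-02],
       [-1.16407928e-03,  2.84349370e-01, -9.58720022e-01,
        -1.47344864e-01],
       [ 9.99999156e-01, -2.22052224e-04, -1.28005954e-03,
         4.34105053e-05],
       [ 0.00000000e+00,  0.00000000e+00,  0.00000000e+00,
         1.00000000e+00]])}
{'time': 0.0, 'q': array([-1.39050795e+00,  5.28470739e-01,  1.43393594e+00, -1.68437413e-05,
        1.18138841e+00, -1.78485531e-01]), 'joint_velocities': array([-0.00176024,  0.00061031,  0.00011531,  0.00049887, -0.00047528,
       -0.00102214]), 'joint_torque': array([-2.13447827e-03, -4.40053010e+01, -1.76594299e+01,  6.31787349e-02,
        5.83437702e-02, -1.80006623e-04]), 'position': array([ 0.21935446, -0.58447265,  0.2355581 ]), 'tool_rot': array([-0.12617488,  0.69653787, -0.69498053,  0.12616246]), 'ft_force': array([0.22410057, 0.65192532, 0.45164843]), 'moment': array([-0.03506184,  0.01792557, -0.04088965]), 'grip_width': 0.08698837182118256}
```

View pics/scene0.png

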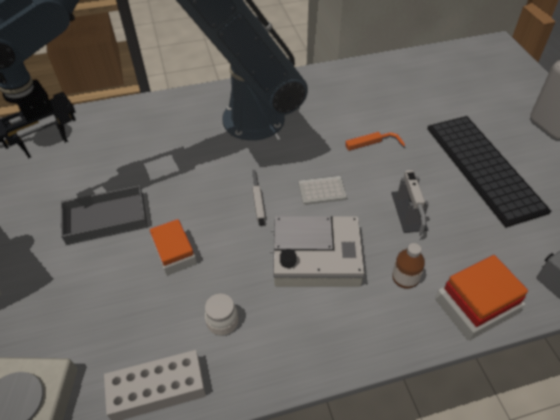

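View pics/top0.png

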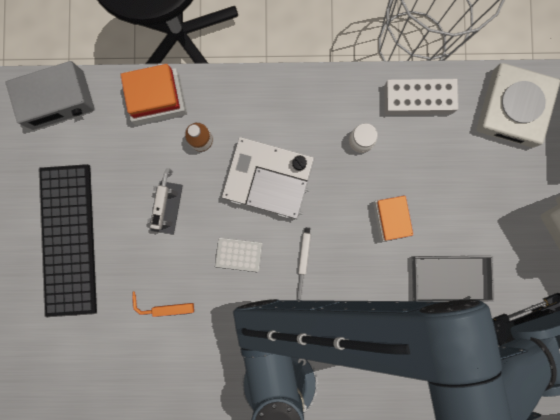

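View pics/wrist0.png

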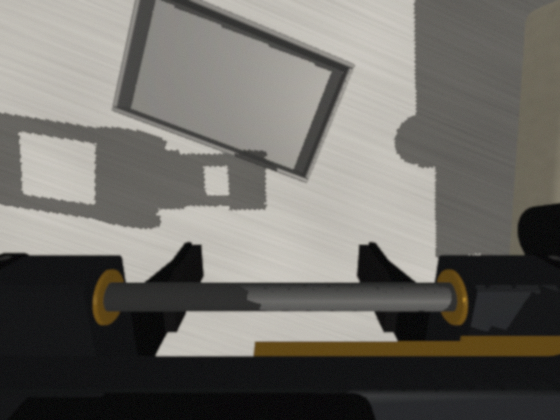

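```bash
cat > h.py <<'E'
import numpy as np, cv2
from rig import robot, vision
from scipy.spatial.transform import Rotation as R
def ray(name,u,v,pose=None):
    i=vision.camera_info(name); f=210/np.tan(np.radians(i['vfov']/2))
    d=np.array([(u-i['cx'])/f,-(v-i['cy'])/f,-1])
    T=i['world_from_camera'] if name!='wrist' else pose@i['tool_from_camera']
    return T[:3,3],T[:3,:3]@d
def onz(name,u,v,z,pose=None):
    c,d=ray(name,u,v,pose); return c+d*(z-c[2])/d[2]
def proj(name,P,pose=None):
    i=vision.camera_info(name); f=210/np.tan(np.radians(i['vfov']/2))
    T=i['world_from_camera'] if name!='wrist' else pose@i['tool_from_camera']
    p=T[:3,:3].T@(np.asarray(P)-T[:3,3]); return i['cx']+f*p[0]/-p[2], i['cy']-f*p[1]/-p[2]
def tri(a,b): # rays
    A=[];y=[]
    M=np.zeros((3,3));w=np.zeros(3)
    for c,d in (a,b):
        d=d/np.linalg.norm(d);Q=np.eye(3)-np.outer(d,d);M+=Q;w+=Q@c
    X=np.linalg.solve(M,w); return X
def pose(o=None):
    o=o or robot.get_obs();T=np.eye(4);T[:3,:3]=R.from_quat(o['tool_rot']).as_matrix();T[:3,3]=o['position'];return T
E
python3 - <<'E'
import cv2
t=cv2.imread('pics/top0.png');s=cv2.imread('pics/scene0.png')
cv2.imwrite('pics/c1.png',cv2.resize(t[130:230,215:320],None,fx=6,fy=6,interpolation=cv2.INTER_CUBIC))
cv2.imwrite('pics/c2.png',cv2.resize(t[160:240,135:195],None,fx=7,fy=7,interpolation=cv2.INTER_CUBIC))
cv2.imwrite('pics/c3.png',cv2.resize(s[205:295,265:370],None,fx=6,fy=6,interpolation=cv2.INTER_CUBIC))
cv2.imwrite('pics/c4.png',cv2.resize(s[165:240,385:445],None,fx=7,fy=7,interpolation=cv2.INTER_CUBIC))
E
```

```text
(no output)
```

View pics/c1.png

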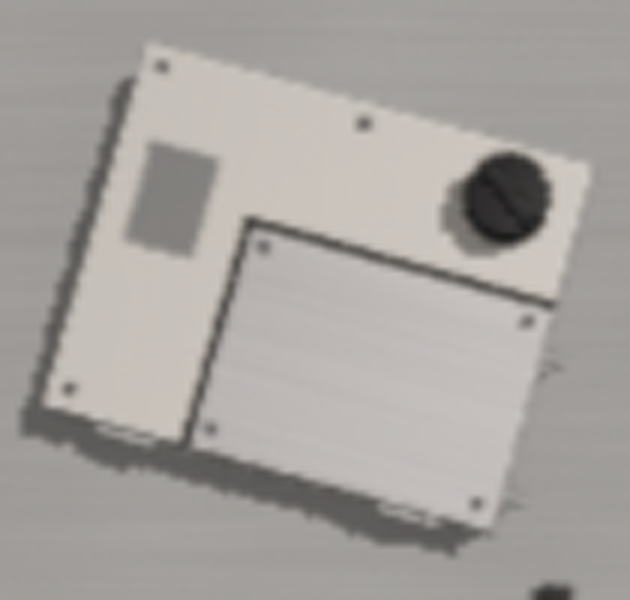

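View pics/c2.png

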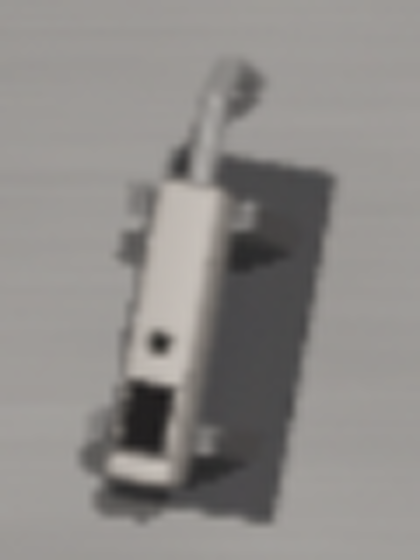

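View pics/c3.png

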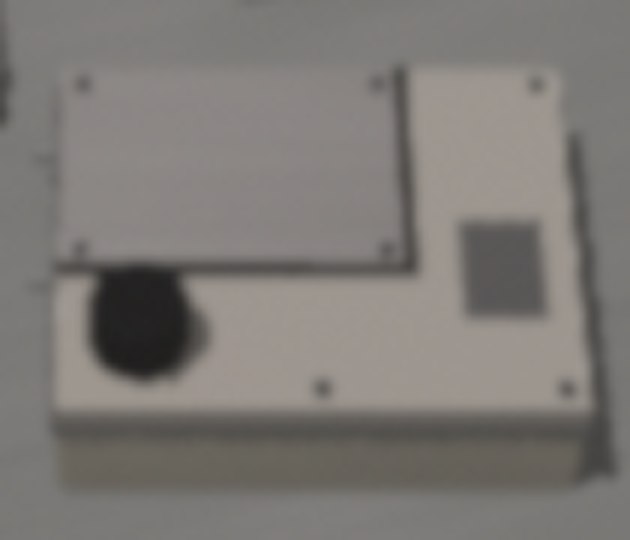

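View pics/c4.png

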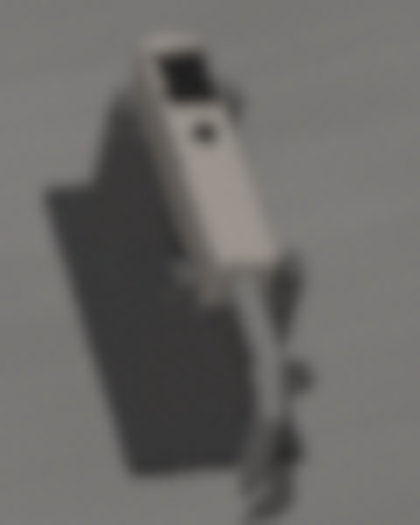

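```bash
python3 - <<'E'
from h import *
def cp(X,Y,f,ox,oy): return (X+.5)/f-.5+ox,(Y+.5)/f-.5+oy
M=np.array([[90,110],[90,-110],[-90,-110],[-90,110],[20,40],[20,-110],[-90,40]])/1000
def fit(M,P):
    a=M-M.mean(0);b=P-P.mean(0)
    th=np.arctan2((a[:,0]*b[:,1]-a[:,1]*b[:,0]).sum(),(a*b).sum())
    Rm=np.array([[np.cos(th),-np.sin(th)],[np.sin(th),np.cos(th)]])
    t=P.mean(0)-Rm@M.mean(0); r=P-(M@Rm.T+t); return th,t,r
for nm,C,o in (('top',[(147,42),(592,163),(492,527),(40,405),(248,221),(553,304),(187,442)],(215,130)),('scene',[(592,410),(53,410),(60,68),(560,68),(409,268),(55,268),(400,68)],(265,205))):
    P=np.array([onz(nm,*cp(x,y,6,*o),.065)[:2] for x,y in C])
    th,t,r=fit(M,P); print(nm,th,np.degrees(th),t,'\n',np.round(r*1000,1), np.linalg.norm(P[0]-P[1]),np.linalg.norm(P[1]-P[2]))
# wand: top face z=.075+.028=.103: corners
M2=np.array([[50,13],[50,-13],[-70,-13],[-70,13]])/1000
C=[(160,180),(224,190),(174,486),(105,478)]
P=np.array([onz('top',*cp(x,y,7,135,160),.103)[:2] for x,y in C])
print(fit(M2,P))
C=[(213,268),(275,262),(205,35),(140,45)]
P=np.array([onz('scene',*cp(x,y,7,385,165),.103)[:2] for x,y in C])
print(fit(M2[[1,0,3,2]],P))
# cap triangulate top centre z=.065+.036
for nm,p in (('top',cp(507,198,6,215,130)),('scene',cp(140,322,6,265,205))):
    print(nm,onz(nm,*p,.085),onz(nm,*p,.101))
E
```

```text
top -0.278577325479447 -15.961305018014567 [0.59387539 0.02742553] 
 [[-0.6 -0.6]
 [-0.3  0.3]
 [ 0.6 -0.1]
 [-0.3  1.1]
 [-0.3 -0.1]
 [ 0.   0.3]
 [ 0.8 -0.9]] 0.21907819985125002 0.17899620809868313
scene -0.28439755292849345 -16.29477948665112 [0.59122343 0.02837916] 
 [[-0.2 -0.3]
 [ 0.8  0.1]
 [ 0.4 -0.7]
 [ 0.2  1.6]
 [-1.1 -0.9]
 [-0.4 -0.3]
 [ 0.2  0.5]] 0.21937206276560658 0.18015935399857727
(np.float64(-0.16855685371814608), array([0.51729381, 0.32659218]), array([[-6.51415183e-04, -1.06237806e-04],
       [-5.10707613e-04,  1.58754660e-04],
       [ 1.06857290e-03, -8.19785534e-04],
       [ 9.35499008e-05,  7.67268680e-04]]))
(np.float64(-0.19943466809629995), array([0.51784786, 0.32756827]), array([[-0.00017764,  0.00085862],
       [-0.00160589, -0.00098252],
       [-0.00065589,  0.00085324],
       [ 0.00243942, -0.00072934]]))
top [ 0.63024657 -0.06179373  0.085     ] [ 0.62761094 -0.06131177  0.101     ]
scene [ 0.62898099 -0.06015802  0.085     ] [ 0.63966071 -0.06322614  0.101     ]
```

```bash
cat >> h.py <<'E'
def yaw(T): return np.arctan2(T[1,2],T[0,2])  # world angle of tool z
def togo(pos,yw,T=None):
    """row numbers to reach pos with tool down, tool z at yaw yw (mod pi chosen by caller)"""
    T=pose() if T is None else T
    y=np.array([0,0,-1.]);z=np.array([np.cos(yw),np.sin(yw),0]);x=np.cross(y,z)
    D=np.stack([x,y,z],1)
    s=T[:3,:3].T@(np.asarray(pos)-T[:3,3])/.5
    r=R.from_matrix(T[:3,:3].T@D).as_rotvec()/np.pi
    return np.round(s,4),np.round(r,4)
E
python3 - <<'E'
from h import *
T=pose();o=robot.get_obs();print(np.round(T,3),yaw(T))
for yw in (0,-1,1,1.5,-1.5,2.5): print(yw,togo((.629,-.061,.25),yw))
E
```

```text
[[-0.936 -0.     0.351  0.219]
 [-0.351  0.002 -0.936 -0.585]
 [-0.    -1.    -0.002  0.236]
 [ 0.     0.     0.     1.   ]] -1.2119777924576522
0 (array([-1.1348, -0.0269, -0.693 ]), array([ 0.0004, -0.3858, -0.0004]))
-1 (array([-1.1348, -0.0269, -0.693 ]), array([ 0.0005, -0.0675, -0.0001]))
1 (array([-1.1348, -0.0269, -0.693 ]), array([ 2.000e-04, -7.041e-01, -6.000e-04]))
1.5 (array([-1.1348, -0.0269, -0.693 ]), array([ 0.000e+00, -8.632e-01, -7.000e-04]))
-1.5 (array([-1.1348, -0.0269, -0.693 ]), array([ 0.0005,  0.0917, -0.    ]))
2.5 (array([-1.1348, -0.0269, -0.693 ]), array([3.000e-04, 8.184e-01, 6.000e-04]))
```

```bash
python3 -m crank '[[-0.6,-0.02,-0.36,0,-0.43,0,1],[-0.6,-0.02,-0.36,0,-0.43,0,1],[-0.6,-0.02,-0.36,0,-0.43,0,1],[-0.6,-0.02,-0.36,0,-0.43,0,1],[-0.6,-0.02,-0.36,0,-0.43,0,1],[-0.6,-0.02,-0.36,0,-0.43,0,1],[-0.6,-0.02,-0.36,0,-0.43,0,1],[-0.6,-0.02,-0.36,0,-0.43,0,1]]'; python3 - <<'E'
from h import *
print(yaw(pose()),robot.get_obs()['q'])
print(togo((.56,-.041,.25),1.5))
E
```

```text
time: 1.15
position: [0.4376, -0.3103, 0.2464]
tool_rot: [0.534, -0.463, 0.463, -0.534]
ft_force: [0.2, -1.1, -0.3]
grip_width: 0.0871
0.14285297815229783 [-8.25273864e-01  3.96430825e-01  1.64308916e+00 -7.68669691e-05
  1.10251208e+00 -9.68092083e-01]
(array([-0.4983, -0.0072,  0.3191]), array([ 0.00e+00, -4.32e-01, -2.00e-04]))
```

```bash
python3 -m crank '[[-0.56,-0.01,0.39,0,-0.43,0,1],[-0.56,-0.01,0.39,0,-0.43,0,1],[-0.56,-0.01,0.39,0,-0.43,0,1],[-0.56,-0.01,0.39,0,-0.43,0,1],[-0.56,-0.01,0.39,0,-0.43,0,1],[-0.56,-0.01,0.39,0,-0.43,0,1],[-0.56,-0.01,0.39,0,-0.43,0,1],[-0.56,-0.01,0.39,0,-0.43,0,1],[-0.56,-0.01,0.39,0,-0.43,0,1]]'; python3 - <<'E'
from h import *
T=pose();print(yaw(T),robot.get_obs()['q'],T[:3,3],proj('wrist',(.629,-.061,.101),T))
cv2.imwrite('pics/w1.png',vision.camera('wrist'))
E
```

```text
time: 2.28
position: [0.5913, -0.0067, 0.2512]
tool_rot: [-0.706, 0.029, -0.028, 0.707]
ft_force: [-0.9, 0.4, -0.3]
grip_width: 0.0873
1.4896098063149383 [-2.00209548e-01  4.65868370e-01  1.50261762e+00  1.93377122e-05
  1.17389998e+00 -1.68982688e+00] [ 0.59131282 -0.00672632  0.25117934] (np.float64(229.48578376256629), np.float64(238.93872091767193))
```

View pics/w1.png

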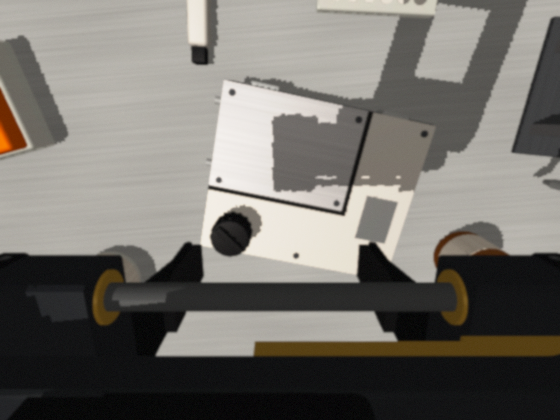

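```bash
python3 - <<'E'
from h import *
T=pose();print(T[:3,3],robot.get_obs()['joint_velocities'].round(3))
im=vision.camera('wrist')
cv2.imwrite('pics/w2.png',cv2.resize(im[170:270,190:290],None,fx=6,fy=6,interpolation=cv2.INTER_CUBIC))
th=-.281;c,s=np.cos(th),np.sin(th)
for p in [(20,-110),(20,40),(-90,40),(-90,-110)]:
    p=np.array(p)/1e3; P=(c*p[0]-s*p[1]+.5925,s*p[0]+c*p[1]+.0279,.065); print(proj('wrist',P,T))
for u,v in [(208,187),(344,213),(372,112),(223,80)]: print(onz('wrist',u,v,.065,T))
print(onz('wrist',231,233,.103,T))
E
```

```text
[ 0.59133144 -0.00691536  0.25127203] [-0.007 -0.002 -0.001  0.     0.002  0.   ]
(np.float64(208.68475304516298), np.float64(186.73715202230667))
(np.float64(343.55228761524137), np.float64(213.18388933140363))
(np.float64(371.3305909709965), np.float64(110.95628680583341))
(np.float64(223.9453289888104), np.float64(79.19851566871975))
[ 0.58143813 -0.08410979  0.065     ]
[0.62263535 0.06128233 0.065     ]
[0.51818608 0.09196252 0.065     ]
[ 0.47617646 -0.05384839  0.065     ]
[ 0.62208864 -0.05852209  0.103     ]
```

View pics/w2.png

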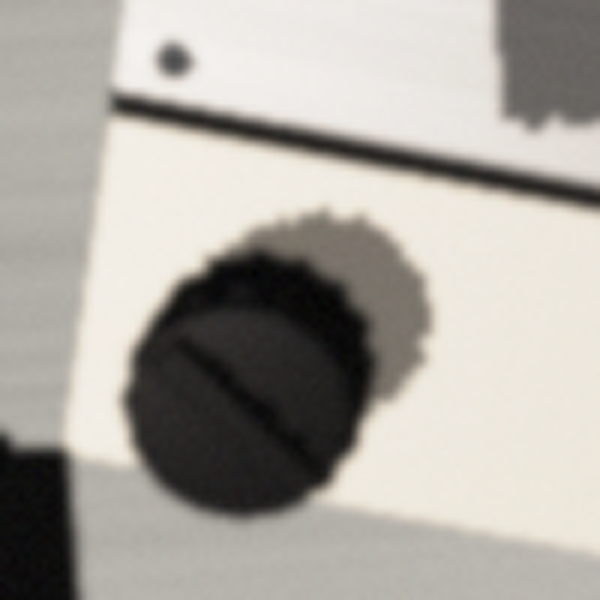

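```bash
python3 - <<'E'
from h import *
print(togo((.6294,-.0608,.088),1.49))
E
```

```text
(array([ 0.0847,  0.3267, -0.101 ]), array([-0.    , -0.0003, -0.0001]))
```

```bash
python3 -m crank '[[0.085,0.1,-0.101,0,0,0,1],[0.085,0.2,-0.101,0,0,0,1],[0.085,0.25,-0.101,0,0,0,1],[0.085,0.3,-0.101,0,0,0,1],[0.085,0.327,-0.101,0,0,0,1],[0.085,0.327,-0.101,0,0,0,1],[0.085,0.327,-0.101,0,0,0,-1],[0.085,0.327,-0.101,0,0,0,-1],[0.085,0.327,-0.101,0,0,0,-1],[0.085,0.327,-0.101,0,0,0,-1]]' 30; python3 - <<'E'
from h import *
print(robot.get_obs()['moment'],robot.get_obs()['q'],togo((.6294,-.0608,.088),1.49))
E
```

```text
time: 3.62
position: [0.63, -0.0607, 0.0885]
tool_rot: [0.707, -0.028, 0.029, -0.706]
ft_force: [-0.1, 0.5, 0.8]
grip_width: 0.0553
[ 0.06187134 -0.16098471  0.00877193] [-2.72403586e-01  7.24142943e-01  1.52509169e+00 -9.38180595e-06
  8.91579920e-01 -1.76224265e+00] (array([-0.0012,  0.0011, -0.0002]), array([ 0.    , -0.    ,  0.0002]))
```

```bash
python3 -m crank '[[0,0,0,0,0,0,-1],[0,0,0,0,0,0,-1],[0,0,0,0,0,0,-1],[0,0,0,0,0,0,-1]]' 30; python3 - <<'E'
from h import *
print(robot.get_obs()['moment'])
E
```

```text
time: 4.12
position: [0.6298, -0.0613, 0.0882]
tool_rot: [0.707, -0.029, 0.029, -0.706]
ft_force: [-0.7, -3.2, 1.3]
grip_width: 0.0394
[-0.40326204  0.03643299 -0.01054808]
```

```bash
python3 -m crank '[[0,0,0,0,0.04,0,-1],[0,0,0,0,0.08,0,-1],[0,0,0,0,0.12,0,-1],[0,0,0,0,0.16,0,-1],[0,0,0,0,0.20,0,-1],[0,0,0,0,0.24,0,-1],[0,0,0,0,0.28,0,-1]]' 30; python3 - <<'E'
from h import *
print(robot.get_obs()['moment'],yaw(pose()))
E
python3 -m crank '[[0,0,0,0,0.02,0,-1],[0,0,0,0,0.04,0,-1],[0,0,0,0,0.06,0,-1],[0,0,0,0,0.06,0,-1]]' 30; python3 - <<'E'
from h import *
print(robot.get_obs()['moment'],yaw(pose()))
E
```

```text
time: 5.0
position: [0.6295, -0.0619, 0.0882]
tool_rot: [0.627, -0.328, 0.328, -0.626]
ft_force: [-1.3, -4.7, 1.2]
grip_width: 0.0394
[-0.75872734  0.16518194  0.06271373] 0.6068252172186751
time: 5.5
position: [0.6295, -0.0621, 0.0882]
tool_rot: [0.595, -0.383, 0.384, -0.593]
ft_force: [-1.5, -4.7, 1.5]
grip_width: 0.039
[-0.90298739  0.25348714  0.58429147] 0.42486777770287254
```

```bash
python3 -m crank '[[0,0,0,0,0.02,0,-1],[0,0,0,0,0.04,0,-1],[0,0,0,0,0.04,0,-1]]' 30; python3 - <<'E'
from h import *
print(robot.get_obs()['moment'],yaw(pose()))
E
```

```text
time: 5.88
position: [0.6292, -0.0618, 0.0882]
tool_rot: [0.57, -0.42, 0.42, -0.568]
ft_force: [-1.7, -4.5, 2.8]
grip_width: 0.0391
[-0.81229084  0.2552072   0.47961029] 0.29915021928911234
```

```bash
python3 -m crank '[[0,0,0,0,0,0,-1],[0,0,0,0,0.02,0,-1],[0,0,0,0,0.04,0,-1],[0,0,0,0,0.05,0,-1]]' 55; python3 - <<'E'
from h import *
print(robot.get_obs()['moment'],yaw(pose()))
E
python3 -m crank '[[0,0,0,0,0,0,-0.15],[0,0,0,0,0,0,-0.15],[0,0,0,0,0,0,-0.15],[0,-0.1,0,0,0,0,0],[0,-0.2,0,0,0,0,0],[-0.08,-0.3,0.02,0,0,0,0],[-0.08,-0.3,0.02,0,0,0,0]]'; python3 - <<'E'
from h import *
T=pose();print(yaw(T),proj('wrist',(.629,-.061,.101),T))
im=vision.camera('wrist')
cv2.imwrite('pics/w3.png',im)
E
```

```text
time: 6.38
position: [0.6291, -0.0613, 0.0883]
tool_rot: [0.536, -0.463, 0.463, -0.534]
ft_force: [-2.7, -1.5, 4.7]
grip_width: 0.039
[-0.34020812  0.51686286  0.91228108] 0.1434035943277039
time: 7.25
position: [0.6373, -0.0168, 0.2427]
tool_rot: [-0.531, 0.462, -0.466, 0.537]
ft_force: [-0.3, -0.3, -0.4]
grip_width: 0.0433
0.13941545719591217 (np.float64(263.4114322191928), np.float64(242.6739814293931))
```

View pics/w3.png

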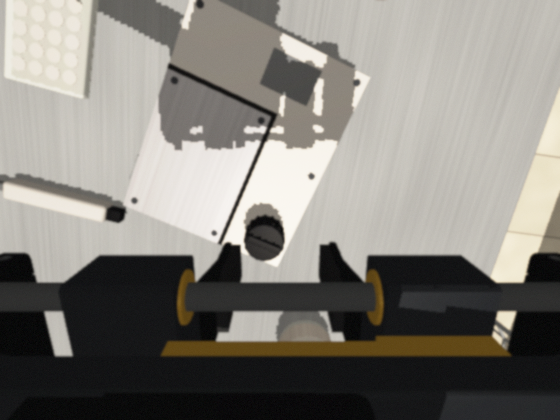

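```bash
python3 - <<'E'
import cv2
im=cv2.imread('pics/w3.png')[195:270,215:315]
cv2.imwrite('pics/w3c.png',cv2.convertScaleAbs(cv2.resize(im,None,fx=7,fy=7,interpolation=cv2.INTER_CUBIC),alpha=2,beta=0))
E
```

```text
(no output)
```

View pics/w3c.png

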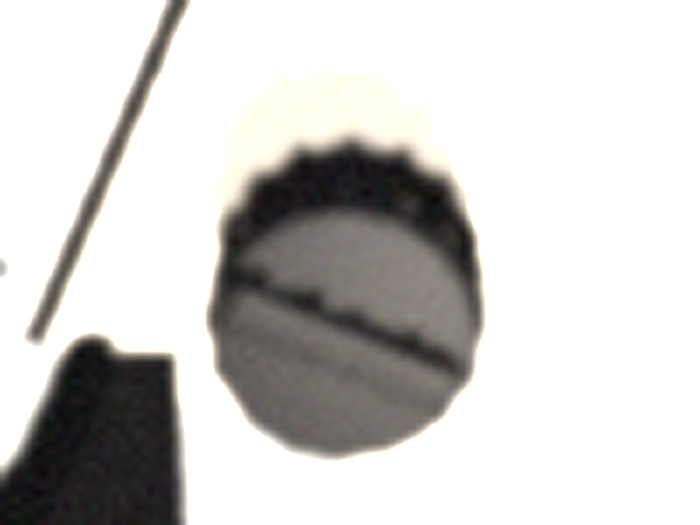

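```bash
python3 - <<'E'
from h import *
print(togo((.5,.327,.26),1.396))
E
```

```text
(array([-0.7204, -0.0399, -0.1727]), array([-0.0017, -0.4   ,  0.001 ]))
```

```bash
python3 -m crank '[[-0.72,-0.04,-0.173,0,-0.4,0,1],[-0.72,-0.04,-0.173,0,-0.4,0,1],[-0.72,-0.04,-0.173,0,-0.4,0,1],[-0.72,-0.04,-0.173,0,-0.4,0,1],[-0.72,-0.04,-0.173,0,-0.4,0,1],[-0.72,-0.04,-0.173,0,-0.4,0,1],[-0.72,-0.04,-0.173,0,-0.4,0,1],[-0.72,-0.04,-0.173,0,-0.4,0,1],[-0.72,-0.04,-0.173,0,-0.4,0,1],[-0.72,-0.04,-0.173,0,-0.4,0,1]]'; python3 - <<'E'
from h import *
T=pose();print(yaw(T),robot.get_obs()['joint_velocities'].round(2))
im=vision.camera('wrist')
cv2.imwrite('pics/w4.png',im);np.save('w4.npy',T)
E
```

```text
time: 8.55
position: [0.499, 0.3239, 0.2575]
tool_rot: [0.704, -0.063, 0.063, -0.704]
ft_force: [-0.2, 0.9, -0.4]
grip_width: 0.0871
1.3924100968618656 [ 0.   -0.01 -0.   -0.    0.   -0.  ]
```

View pics/w4.png

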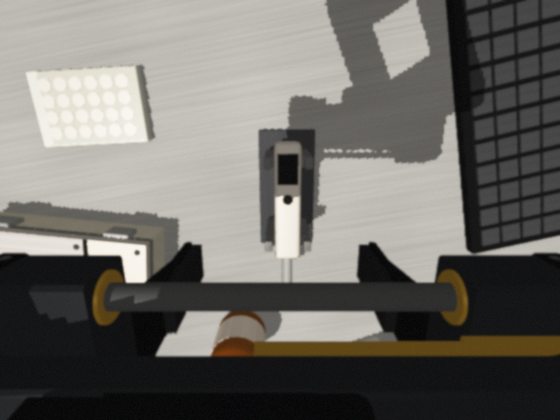

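```bash
python3 - <<'E'
import cv2
im=cv2.imread('pics/w4.png')[130:285,240:340]
cv2.imwrite('pics/w4c.png',cv2.resize(im,None,fx=3.8,fy=3.8,interpolation=cv2.INTER_CUBIC))
E
```

```text
(no output)
```

View pics/w4c.png

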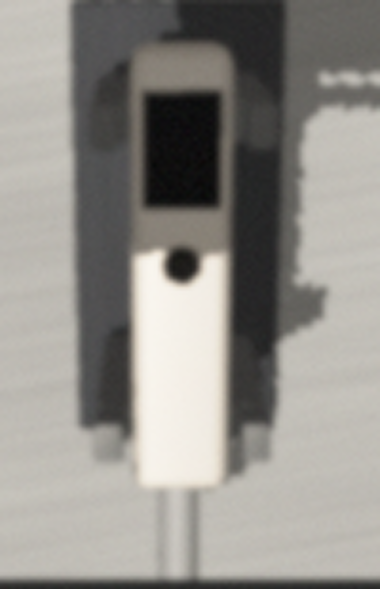

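```bash
python3 - <<'E'
from h import *
T=np.load('w4.npy')
def cp(X,Y,f=3.8,ox=240,oy=130): return (X+.5)/f-.5+ox,(Y+.5)/f-.5+oy
for p in [(131,50),(234,50),(136,487),(225,487)]: print(onz('wrist',*cp(*p),.103,T))
r=(onz('wrist',*cp(182.5,60),.103,T));f=onz('wrist',*cp(180.5,487),.103,T)
d=f-r;print(r,f,np.arctan2(d[1],d[0]),f-.05*d/np.linalg.norm(d))
# base rectangle right/left edges z=.008 
for p in [(75,100),(80,425),(283,100),(275,425)]: print(onz('wrist',*cp(*p),.008,T))
print(togo((.5175,.3265,.09),1.39))
E
```

```text
[0.44583805 0.32768485 0.103     ]
[0.45032803 0.35268898 0.103     ]
[0.56186396 0.30761562 0.103     ]
[0.56616373 0.33164818 0.103     ]
[0.45047594 0.33977501 0.103     ] [0.56401399 0.31963269 0.103     ] -0.17557916431135148 [0.51478271 0.32836661 0.103     ]
[0.46568085 0.30349261 0.008     ]
[0.5784676  0.28289804 0.008     ]
[0.47773586 0.37065089 0.008     ]
[0.59066548 0.35103648 0.008     ]
(array([0.0356, 0.3353, 0.0116]), array([ 0.    ,  0.0009, -0.0002]))
```

```bash
python3 - <<'E'
from h import *
print(togo((.5165,.328,.087),1.395))
E
```

```text
(array([0.0331, 0.3413, 0.0142]), array([ 0.    , -0.0007, -0.0002]))
```

```bash
python3 -m crank '[[0.033,0.1,0.014,0,-0.001,0,1],[0.033,0.2,0.014,0,-0.001,0,1],[0.033,0.28,0.014,0,-0.001,0,1],[0.033,0.28,0.014,0,-0.001,0,1]]'; python3 - <<'E'
from h import *
print(togo((.5165,.328,.087),1.395))
E
```

```text
time: 9.1
position: [0.5141, 0.3272, 0.1149]
tool_rot: [0.706, -0.064, 0.059, -0.703]
ft_force: [-0.2, 0.2, -0.2]
grip_width: 0.0871
(array([0.0049, 0.0558, 0.0026]), array([ 0.0013,  0.0006, -0.0022]))
```

```bash
python3 -m crank '[[0.003,0.03,0.002,0,0,0,1],[0.003,0.054,0.002,0,0,0,1],[0.003,0.054,0.002,0,0,0,1]]'; python3 - <<'E'
from h import *
print(togo((.5165,.328,.087),1.395), robot.get_obs()['ft_force'],robot.get_obs()['moment'])
E
```

```text
time: 9.48
position: [0.5176, 0.3294, 0.0909]
tool_rot: [0.705, -0.061, 0.061, -0.704]
ft_force: [0.2, 0.3, -0.7]
grip_width: 0.0872
(array([-0.0016,  0.0078, -0.0032]), array([ 0.0001,  0.0011, -0.0002])) [ 0.19521657  0.30133804 -0.749483  ] [ 0.08163511 -0.12270168 -0.00282826]
```

```bash
python3 -m crank '[[-0.002,0.007,-0.003,0,0.001,0,1],[-0.002,0.007,-0.003,0,0.001,0,-1],[-0.002,0.007,-0.003,0,0.001,0,-1],[-0.002,0.007,-0.003,0,0.001,0,-1],[-0.002,0.007,-0.003,0,0.001,0,-1],[-0.002,0.007,-0.003,0,0.001,0,-1],[-0.002,0.007,-0.003,0,0.001,0,-1],[-0.002,0.007,-0.003,0,0.001,0,-1],[-0.002,0.007,-0.003,0,0.001,0,-1],[-0.002,0.007,-0.003,0,0.001,0,-1]]' 30; python3 - <<'E'
from h import *
o=robot.get_obs();print(togo((.5165,.328,.087),1.395), o['ft_force'],o['moment'])
E
```

```text
time: 10.72
position: [0.5166, 0.3282, 0.0875]
tool_rot: [-0.704, 0.062, -0.062, 0.704]
ft_force: [0.0, 0.3, -0.3]
grip_width: 0.0261
(array([-0.    ,  0.0011, -0.0005]), array([-0.    ,  0.0001, -0.    ])) [ 0.00241579  0.25389448 -0.33481136] [ 0.0922514  -0.19400187  0.03640818]
```

```bash
python3 - <<'E'
from h import *
np.save('grasp.npy',pose())
E
python3 -m crank '[[0,0,0,0,0,0,-1],[0,-0.02,0,0,0,0,-1],[0,-0.05,0,0,0,0,-1],[0,-0.09,0,0,0,0,-1],[0,-0.15,0,0,0,0,-1],[0,-0.21,0,0,0,0,-1],[0,-0.24,0,0,0,0,-1],[0,-0.24,0,0,0,0,-1]]' 40; python3 - <<'E'
from h import *
o=robot.get_obs();print(o['ft_force'],o['moment'],o['grip_width'])
T=pose();tip=T@np.array([.1,.0625,0,1]);print(tip)
for n in ('top','scene'):
    cv2.imwrite(f'pics/{n}5.png',vision.camera(n));print(n,proj(n,tip[:3]))
print(togo((.4851,-.0556,.2075),1.29))
E
```

```text
time: 11.72
position: [0.5172, 0.3285, 0.2091]
tool_rot: [-0.704, 0.061, -0.063, 0.705]
ft_force: [0.6, -0.2, -2.5]
grip_width: 0.0259
[ 0.58978017 -0.2451542  -2.53427633] [ 0.13185478 -0.13776372  0.00999213] 0.02587087784268601
[0.61581104 0.31113203 0.14686117 1.        ]
top (np.float64(160.7391400172319), np.float64(165.5900037033036))
scene (np.float64(429.06056020539495), np.float64(205.9654477730683))
(array([ 0.0732, -0.0008, -0.766 ]), array([ 0.0003,  0.0336, -0.0005]))
```

View pics/scene5.png

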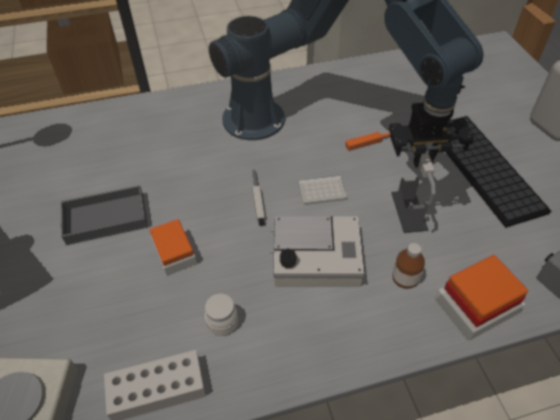

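View pics/top5.png

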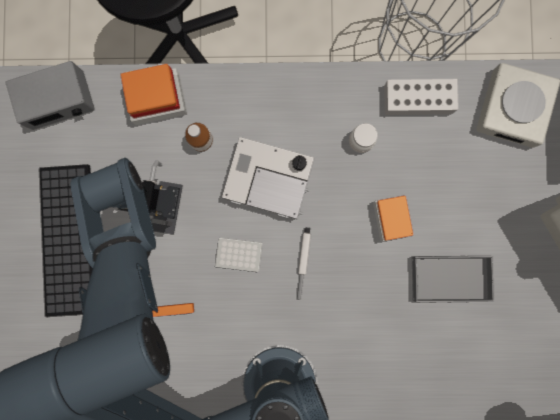

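```bash
python3 -m crank '[[0.01,-0.05,-0.04,0,0,0,-1],[0.02,-0.1,-0.12,0,0.01,0,-1],[0.03,-0.1,-0.21,0,0.02,0,-1],[0.04,-0.1,-0.31,0,0.03,0,-1],[0.05,-0.1,-0.41,0,0.0336,0,-1],[0.06,-0.1,-0.51,0,0.0336,0,-1],[0.073,-0.1,-0.61,0,0.0336,0,-1],[0.073,-0.1,-0.69,0,0.0336,0,-1],[0.073,-0.1,-0.74,0,0.0336,0,-1],[0.073,-0.1,-0.766,0,0.0336,0,-1]]' 40
python3 -m crank '[[0,0,0,0,0,0,-1],[0,0,0,0,0,0,-1]]' 40
python3 - <<'E'
from h import *
print(togo((.4851,-.0556,.1605),1.29),robot.get_obs()['grip_width'])
T=pose();tip=(T@np.array([.1,.0625,0,1]))[:3]
for n in ('top','scene'):
    cv2.imwrite(f'pics/{n}6.png',vision.camera(n));print(n,proj(n,tip[:3]))
E
```

```text
time: 13.08
position: [0.4848, -0.0563, 0.2564]
tool_rot: [-0.7, 0.101, -0.099, 0.7]
ft_force: [0.6, -0.7, -2.1]
grip_width: 0.026
time: 13.32
position: [0.4856, -0.0543, 0.2572]
tool_rot: [-0.7, 0.099, -0.098, 0.7]
ft_force: [0.3, -0.3, -2.2]
grip_width: 0.0257
(array([-1.000e-04,  1.934e-01, -2.800e-03]), array([-0.0002,  0.0002, -0.0003])) 0.02570780761830512
top (np.float64(308.3130310101317), np.float64(174.25488793816615))
scene (np.float64(273.34784790216264), np.float64(217.46114508891213))
```

View pics/scene6.png

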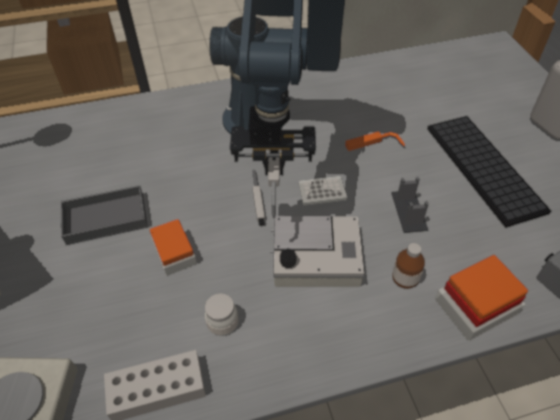

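View pics/top6.png

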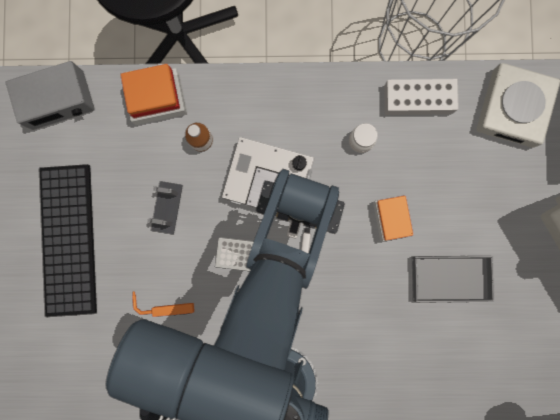

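```bash
python3 -m crank '[[0,0.04,-0.003,0,0,0,-1],[0,0.08,-0.003,0,0,0,-1],[0,0.11,-0.003,0,0,0,-1],[0,0.124,-0.003,0,0,0,-1],[0,0.138,-0.003,0,0,0,-1],[0,0.152,-0.003,0,0,0,-1],[0,0.166,-0.003,0,0,0,-1],[0,0.18,-0.003,0,0,0,-1],[0,0.193,-0.003,0,0,0,-1],[0,0.193,-0.003,0,0,0,-1]]' 40
python3 - <<'E'
from h import *
print(togo((.4851,-.0556,.1345),1.29),robot.get_obs()['grip_width'])
T=pose();tip=(T@np.array([.1,.0625,0,1]))[:3];print(tip)
n='scene'
im=vision.camera(n);print(n,proj(n,tip[:3]))
cv2.imwrite(f'pics/{n}7.png',cv2.resize(im[190:290,245:365],None,fx=6,fy=6,interpolation=cv2.INTER_CUBIC))
cv2.imwrite(f'pics/w7.png',vision.camera('wrist'))
E
```

```text
time: 14.68
position: [0.4849, -0.0566, 0.1605]
tool_rot: [-0.7, 0.099, -0.099, 0.7]
ft_force: [-0.5, 0.4, -2.0]
grip_width: 0.0254
(array([-0.0001,  0.0519,  0.0021]), array([-0.    , -0.0001, -0.0004])) 0.025408869680424738
[ 0.58089201 -0.08433619  0.09783439]
scene (np.float64(273.1769972968511), np.float64(242.1390040044466))
```

View pics/scene7.png

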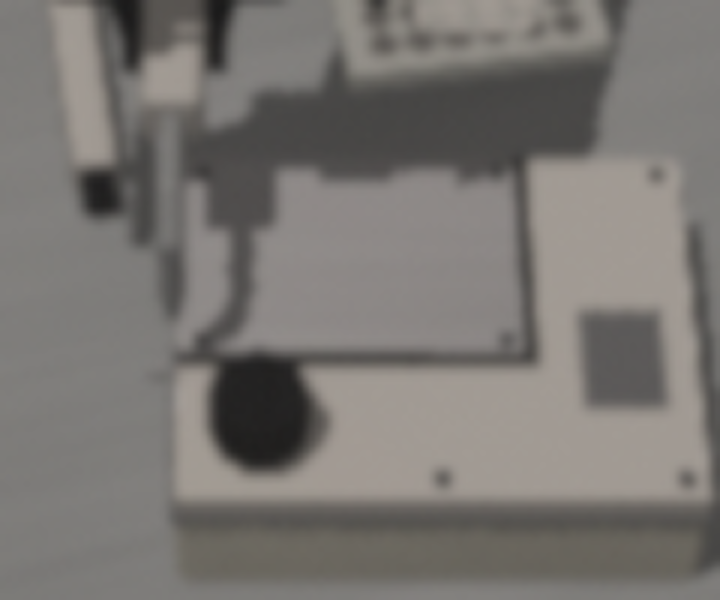

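View pics/w7.png

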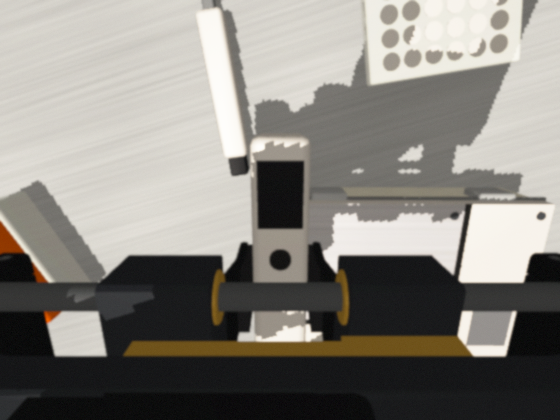

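```bash
python3 -m crank '[[0,0.01,0,0,0,0,-1],[0,0.02,0,0,0,0,-1],[0,0.03,0,0,0,0,-1],[0,0.04,0,0,0,0,-1],[0,0.05,0,0,0,0,-1],[0,0.057,0,0,0,0,-1],[0,0.057,0,0,0,0,-1],[0,0.057,0,0,0,0,-1]]' 40
python3 - <<'E'
from h import *
print(togo((.4851,-.0556,.1315),1.29),robot.get_obs()['ft_force'])
T=pose();tip=(T@np.array([.1,.0625,0,1]))[:3];print(tip)
n='scene'
im=vision.camera(n);print(n,proj(n,tip[:3]))
cv2.imwrite(f'pics/{n}8.png',cv2.resize(im[210:280,255:355],None,fx=8,fy=8,interpolation=cv2.INTER_CUBIC))
E
```

```text
time: 15.78
position: [0.4854, -0.0567, 0.1326]
tool_rot: [0.7, -0.099, 0.099, -0.7]
ft_force: [0.2, -0.4, -1.2]
grip_width: 0.0256
(array([-0.0012,  0.0022,  0.002 ]), array([-0.    , -0.    ,  0.0001])) [ 0.24062397 -0.43910685 -1.15013369]
[ 0.58147984 -0.08444179  0.07012986]
scene (np.float64(273.4395479541198), np.float64(248.88889260775935))
```

View pics/scene8.png

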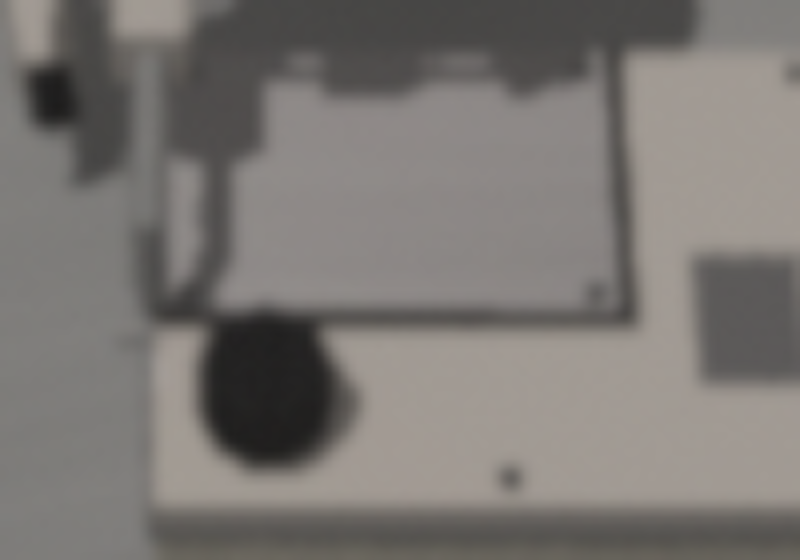

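```bash
cat > chk.py <<'E'
from h import *
o=robot.get_obs();T=pose(o);tip=(T@np.array([.1,.0625,0,1]))[:3]
th=-.281;c,s=np.cos(th),np.sin(th);d=tip[:2]-[.5925,.0279]
J=o['time']
print('tip in chamber mm',np.round(1000*np.array([c*d[0]+s*d[1],-s*d[0]+c*d[1],tip[2]]),1),'yaw',yaw(T).round(4),'F',o['ft_force'].round(1),'tilt',(T[2,[0,2]]).round(4))
E
python3 -m crank '[[-0.001,0.003,0.006,0,0,0,-1],[-0.001,0.003,0.016,0,0,0,-1],[-0.001,0.003,0.026,0,0,0,-1],[-0.001,0.003,0.036,0,0,0,-1],[-0.001,0.003,0.046,0,0,0,-1],[-0.001,0.003,0.056,0,0,0,-1],[-0.001,0.003,0.066,0,0,0,-1],[-0.001,0.003,0.076,0,0,0,-1],[-0.001,0.003,0.086,0,0,0,-1],[-0.001,0.003,0.096,0,0,0,-1]]' 40; python3 chk.py
```

```text
time: 17.08
position: [0.4982, -0.0101, 0.131]
tool_rot: [-0.7, 0.099, -0.099, 0.7]
ft_force: [0.3, 0.7, -1.2]
grip_width: 0.0258
tip in chamber mm [ 19.9 -62.7  68.5] yaw 1.29 F [ 0.3  0.7 -1.2] tilt [-0.  0.]
```

```bash
python3 -m crank '[[0,0,0.01,0,0,0,-1],[0,0,0.02,0,0,0,-1],[0,0,0.03,0,0,0,-1],[0,0,0.04,0,0,0,-1],[0,0,0.05,0,0,0,-1],[0,0,0.06,0,0,0,-1],[0,0,0.07,0,0,0,-1],[0,0,0.08,0,0,0,-1],[0,0,0.09,0,0,0,-1],[0,0,0.10,0,0,0,-1]]' 40; python3 chk.py
```

```text
time: 18.32
position: [0.512, 0.0379, 0.131]
tool_rot: [-0.7, 0.099, -0.099, 0.7]
ft_force: [-0.2, 0.0, -2.0]
grip_width: 0.0257
tip in chamber mm [ 19.9 -12.7  68.5] yaw 1.29 F [-0.2  0.  -2. ] tilt [-0.0001  0.    ]
```

```bash
python3 -m crank '[[0,0,0.01,0,0,0,-1],[0,0,0.02,0,0,0,-1],[0,0,0.03,0,0,0,-1],[0,0,0.04,0,0,0,-1],[0,0,0.05,0,0,0,-1],[0,0,0.06,0,0,0,-1],[0,0,0.07,0,0,0,-1],[0,0,0.08,0,0,0,-1],[0,0,0.09,0,0,0,-1],[0,0,0.10,0,0,0,-1]]' 40; python3 chk.py
```

```text
time: 19.58
position: [0.5259, 0.086, 0.1311]
tool_rot: [-0.7, 0.099, -0.099, 0.7]
ft_force: [0.0, 0.1, -2.7]
grip_width: 0.0258
tip in chamber mm [19.9 37.3 68.6] yaw 1.29 F [ 0.   0.1 -2.7] tilt [0. 0.]
```

```bash
python3 -m crank '[[0,0,0.006,0,0,0,-1]]' 40; python3 chk.py; python3 - <<'E'
from h import *
im=vision.camera('scene')
cv2.imwrite('pics/scene9.png',cv2.resize(im[210:280,265:365],None,fx=8,fy=8,interpolation=cv2.INTER_CUBIC))
E
```

```text
time: 19.7
position: [0.5268, 0.0889, 0.131]
tool_rot: [-0.7, 0.099, -0.099, 0.7]
ft_force: [0.6, -0.1, -2.1]
grip_width: 0.0259
tip in chamber mm [19.9 40.4 68.5] yaw 1.2902 F [ 0.6 -0.1 -2.1] tilt [0. 0.]
```

View pics/scene9.png

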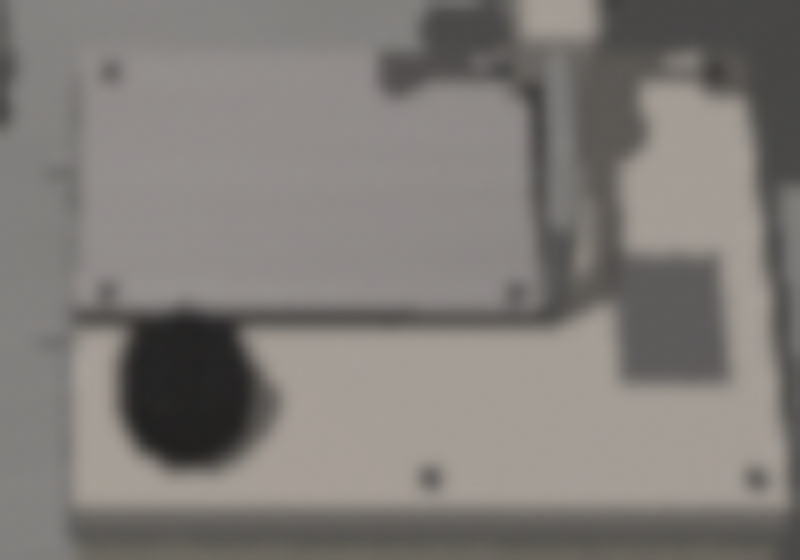

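```bash
python3 - <<'E'
from h import *
T=pose();tip=(T@np.array([.1,.0625,0,1]))[:3]
print(tip,proj('scene',tip)); im=cv2.imread('pics/scene9.png')
u,v=proj('scene',tip);print('crop',(u-265)*8+3.5,(v-210)*8+3.5)
th=-.281;c,s=np.cos(th),np.sin(th)
for p in [(20,40),(20,-110),(-90,40),(20,0)]:
    p=np.array(p)/1e3; P=(c*p[0]-s*p[1]+.5925,s*p[0]+c*p[1]+.0279,.065);u,v=proj('scene',P); print(P,'crop',(u-265)*8+3.5,(v-210)*8+3.5)
cv2.imwrite('pics/s9c.png',cv2.resize(im[200:360,440:640],None,fx=4,fy=4,interpolation=cv2.INTER_CUBIC))
E
```

```text
[0.62296225 0.06141852 0.06857511] (np.float64(333.57615280964023), np.float64(249.06710430723552))
crop 552.1092224771219 316.0368344578842
(np.float64(0.6228082346701892), np.float64(0.060784812773934764), 0.065) crop 549.3024469377297 322.7446666375047
(np.float64(0.5812107498205238), np.float64(-0.08333197755315327), 0.065) crop 74.53962224003408 322.67922499075894
(np.float64(0.5171225884303247), np.float64(0.0912896349970227), 0.065) crop 530.9226034861103 53.55925750565052
(np.float64(0.6117155720436118), np.float64(0.022353668686711285), 0.065) crop 422.68724351518813 322.72721390745915
```

View pics/s9c.png

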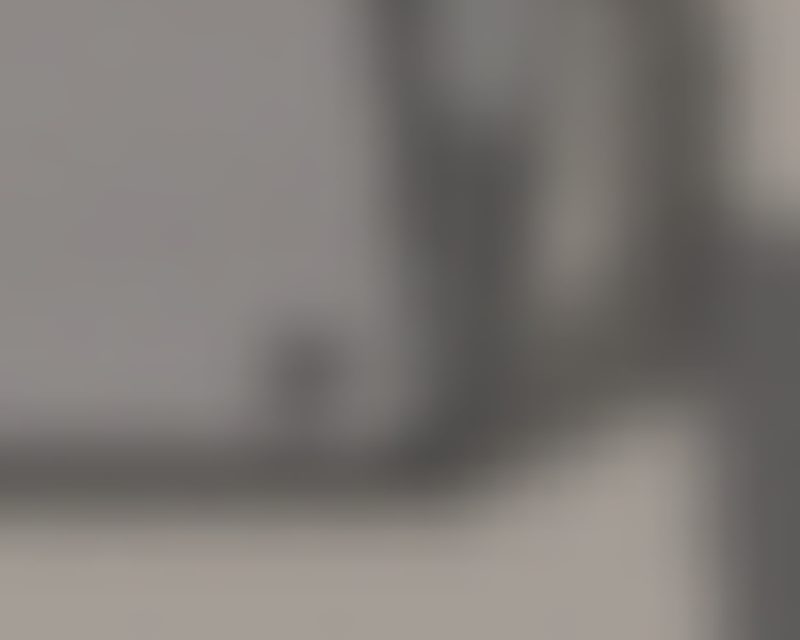

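```bash
python3 -m crank '[[-0.008,0,-0.001,0,0,0,-1],[-0.018,0,-0.002,0,0,0,-1],[-0.028,0,-0.002,0,0,0,-1],[-0.038,0,-0.002,0,0,0,-1],[-0.048,0,-0.002,0,0,0,-1],[-0.058,0,-0.002,0,0,0,-1],[-0.068,0,-0.002,0,0,0,-1],[-0.078,0,-0.002,0,0,0,-1],[-0.088,0,-0.002,0,0,0,-1],[-0.098,0,-0.002,0,0,0,-1]]' 40; python3 chk.py
```

```text
time: 21.0
position: [0.479, 0.1012, 0.1311]
tool_rot: [-0.7, 0.099, -0.099, 0.7]
ft_force: [-0.2, 0.3, -2.5]
grip_width: 0.0256
tip in chamber mm [-29.4  39.   68.6] yaw 1.2899 F [-0.2  0.3 -2.5] tilt [0.0001 0.    ]
```

```bash
python3 -m crank '[[-0.01,0,0,0,0,0,-1],[-0.02,0,0,0,0,0,-1],[-0.03,0,0,0,0,0,-1],[-0.04,0,0,0,0,0,-1],[-0.05,0,0,0,0,0,-1],[-0.06,0,0,0,0,0,-1],[-0.07,0,0,0,0,0,-1],[-0.08,0,0,0,0,0,-1],[-0.09,0,0,0,0,0,-1],[-0.10,0,0,0,0,0,-1]]' 40; python3 chk.py
```

```text
time: 22.25
position: [0.4309, 0.1151, 0.1311]
tool_rot: [-0.7, 0.099, -0.099, 0.7]
ft_force: [0.2, -0.6, -1.2]
grip_width: 0.0253
tip in chamber mm [-79.4  39.   68.6] yaw 1.29 F [ 0.2 -0.6 -1.2] tilt [0. 0.]
```

```bash
python3 -m crank '[[-0.01,0,0,0,0,0,-1],[-0.02,0,0,0,0,0,-1],[-0.0245,0,0,0,0,0,-1],[-0.0245,0,0,0,0,0,-1]]' 40; python3 chk.py;  python3 - <<'E'
from h import *
T=pose();tip=(T@np.array([.1,.0625,0,1]))[:3]
u,v=proj('scene',tip);print('crop',(u-265)*8+3.5,(v-200)*8+3.5)
im=vision.camera('scene')
cv2.imwrite('pics/scene10.png',cv2.resize(im[200:270,265:365],None,fx=8,fy=8,interpolation=cv2.INTER_CUBIC))
E
```

```text
time: 22.75
position: [0.4194, 0.1185, 0.1311]
tool_rot: [-0.7, 0.099, -0.099, 0.7]
ft_force: [-0.0, -0.3, -1.8]
grip_width: 0.0258
tip in chamber mm [-91.5  39.   68.6] yaw 1.2901 F [-0.  -0.3 -1.8] tilt [-0. -0.]
crop 528.4014148225874 123.3432447613095
```

View pics/scene10.png

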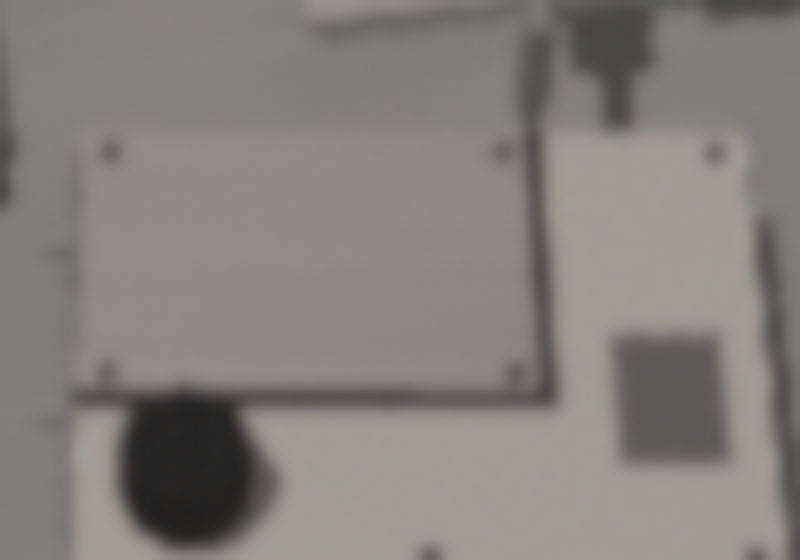

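```bash
python3 -m crank '[[0,-0.01,0,0,0,0,-1],[0,-0.022,0,0,0,0,-1],[0,-0.034,0,0,0,0,-1],[0,-0.046,0,0,0,0,-1],[0,-0.058,0,0,0,0,-1],[0,-0.07,0,0,0,0,-1],[0,-0.084,0,0,0,0,-1],[0,-0.098,0,0,0,0,-1],[0,-0.112,0,0,0,0,-1],[0,-0.126,0,0,0,0,-1]]' 40; python3 - <<'E'
from h import *
G=np.load('grasp.npy');print(G[:3,3],yaw(G),togo(G[:3,3]+[0,0,.07],yaw(G)), robot.get_obs()['q'])
E
```

```text
time: 24.05
position: [0.4194, 0.1184, 0.1945]
tool_rot: [-0.7, 0.099, -0.099, 0.7]
ft_force: [0.1, 1.3, -2.0]
grip_width: 0.0256
[0.51655511 0.32822286 0.08753694] 1.3954536752501658 (array([0.0703, 0.0739, 0.4571]), array([-0.    , -0.0336, -0.    ])) [ 1.75670124e-02  3.44429306e-01  1.93564887e+00  3.63528768e-05
  8.61573926e-01 -1.27237297e+00]
```

```bash
python3 -m crank '[[0,-0.04,0.03,0,0,0,-1],[0.01,-0.05,0.09,0,-0.01,0,-1],[0.03,-0.05,0.16,0,-0.02,0,-1],[0.04,-0.05,0.23,0,-0.03,0,-1],[0.05,-0.05,0.3,0,-0.0336,0,-1],[0.06,-0.05,0.37,0,-0.0336,0,-1],[0.07,-0.05,0.43,0,-0.0336,0,-1],[0.07,-0.03,0.457,0,-0.0336,0,-1],[0.07,0.03,0.457,0,-0.0336,0,-1],[0.07,0.07,0.457,0,-0.0336,0,-1]]' 40; python3 -m crank '[[0,0,0,0,0,0,-1],[0,0,0,0,0,0,-1]]'; python3 - <<'E'
from h import *
G=np.load('grasp.npy');print(togo(G[:3,3],yaw(G)),pose()[2])
im=vision.camera('scene');cv2.imwrite('pics/s11.png',cv2.resize(im[120:240,365:465],None,fx=5,fy=5,interpolation=cv2.INTER_CUBIC))
E
```

```text
time: 25.3
position: [0.5147, 0.3274, 0.157]
tool_rot: [0.705, -0.063, 0.061, -0.704]
ft_force: [-0.3, -0.1, -2.8]
grip_width: 0.0257
time: 25.55
position: [0.5166, 0.328, 0.1594]
tool_rot: [-0.704, 0.062, -0.062, 0.704]
ft_force: [-0.1, 0.1, -2.2]
grip_width: 0.0261
(array([-0.0002,  0.1438,  0.0004]), array([-0.    , -0.0001,  0.0001])) [ 2.53259219e-04 -9.99999967e-01  4.66732707e-05  1.59428382e-01]
```

View pics/s11.png

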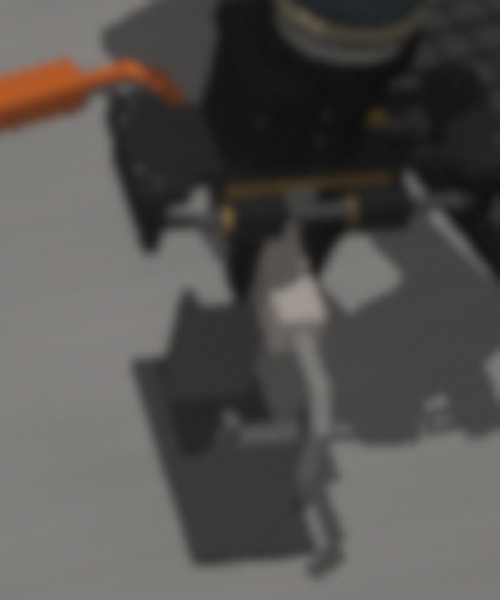

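Aligned above the cradle; lowering.

```bash
python3 -m crank '[[0,0.03,0,0,0,0,-1],[0,0.06,0,0,0,0,-1],[0,0.085,0,0,0,0,-1],[0,0.1,0,0,0,0,-1],[0,0.115,0,0,0,0,-1],[0,0.125,0,0,0,0,-1],[0,0.132,0,0,0,0,-1],[0,0.138,0,0,0,0,-1],[0,0.138,0,0,0,0,-1]]' 40; python3 - <<'E'
from h import *
o=robot.get_obs();G=np.load('grasp.npy');print(togo(G[:3,3],yaw(G)),o['ft_force'],o['moment'])
E
```

```text
time: 26.72
position: [0.5164, 0.3282, 0.09]
tool_rot: [0.704, -0.062, 0.062, -0.704]
ft_force: [0.7, -0.1, -2.2]
grip_width: 0.0256
(array([0.0003, 0.0049, 0.0001]), array([ 0.,  0., -0.])) [ 0.66495176 -0.05210451 -2.22858723] [ 0.10148254 -0.14112933  0.04188027]
```

```bash
python3 -m crank '[[0,0.003,0,0,0,0,-1],[0,0.005,0,0,0,0,-1],[0,0.005,0,0,0,0,-1]]' ; python3 - <<'E'
from h import *
o=robot.get_obs();G=np.load('grasp.npy');print(togo(G[:3,3],yaw(G)),o['ft_force'],o['moment'])
E
```

```text
time: 27.1
position: [0.5165, 0.3283, 0.0876]
tool_rot: [-0.704, 0.062, -0.062, 0.704]
ft_force: [-0.1, 0.4, -2.3]
grip_width: 0.0258
(array([ 0.0002,  0.0001, -0.0001]), array([-0.,  0.,  0.])) [-0.12032608  0.44372585 -2.25485639] [ 0.09094301 -0.15200378  0.00174487]
```

```bash
python3 -m crank '[[0,0.001,0,0,0,0,-1],[0,0.002,0,0,0,0,-1],[0,0.002,0,0,0,0,-1]]' ; python3 - <<'E'
from h import *
o=robot.get_obs();G=np.load('grasp.npy');print(togo(G[:3,3],yaw(G)),o['ft_force'],o['moment'])
E
```

```text
time: 27.48
position: [0.5165, 0.3283, 0.0875]
tool_rot: [-0.704, 0.062, -0.062, 0.704]
ft_force: [-1.5, -1.5, 5.3]
grip_width: 0.0255
(array([ 0.0002, -0.    , -0.0001]), array([-0.0001,  0.    ,  0.0001])) [-1.50693858 -1.50855906  5.31761017] [-0.08892302  0.11745517  0.03166414]
```

Seated (force reversed). Release gently and back off.

```bash
python3 -m crank '[[0,-0.001,0,0,0,0,-1],[0,-0.001,0,0,0,0,-0.3],[0,-0.001,0,0,0,0,-0.2],[0,-0.001,0,0,0,0,0],[0,-0.001,0,0,0,0,0.2],[0,-0.001,0,0,0,0,0.2],[0,-0.001,0,0,0,0,0.2]]' 10; python3 -m crank '[[0,-0.03,0,0,0,0,0.2],[0,-0.08,0,0,0,0,0.2],[0,-0.16,0,0,0,0,0.2],[0,-0.26,0,0,0,0,0.2],[-0.1,-0.34,0,0,0,0,0.2],[-0.1,-0.34,0,0,0,0,0.2],[-0.1,-0.34,0,0,0,0,0.2]]'; python3 - <<'E'
from h import *
T=pose();np.save('w12.npy',T)
im=vision.camera('wrist');cv2.imwrite('pics/w12.png',im)
im=vision.camera('scene');cv2.imwrite('pics/s12.png',im);cv2.imwrite('pics/s12c.png',cv2.resize(im[120:240,365:465],None,fx=5,fy=5,interpolation=cv2.INTER_CUBIC))
im=vision.camera('top');cv2.imwrite('pics/t12.png',im)
E
```

```text
time: 28.35
position: [0.5165, 0.3282, 0.087]
tool_rot: [-0.704, 0.062, -0.062, 0.704]
ft_force: [1.0, 0.1, -1.1]
grip_width: 0.0516
time: 29.22
position: [0.4674, 0.337, 0.2578]
tool_rot: [-0.704, 0.061, -0.062, 0.705]
ft_force: [0.1, -0.3, 0.3]
grip_width: 0.052
```

View pics/w12.png

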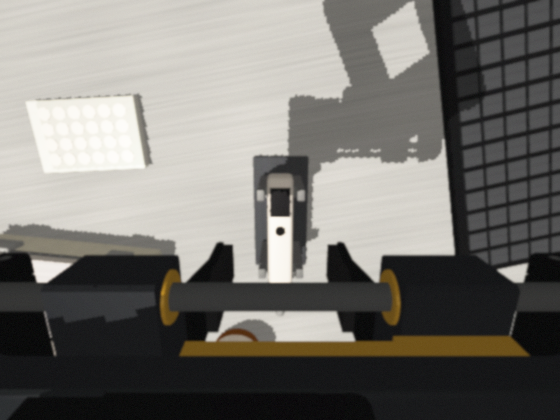

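View pics/s12c.png

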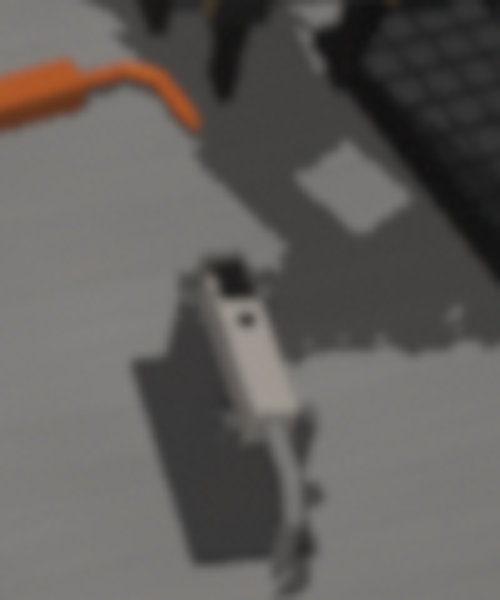

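View pics/s12.png

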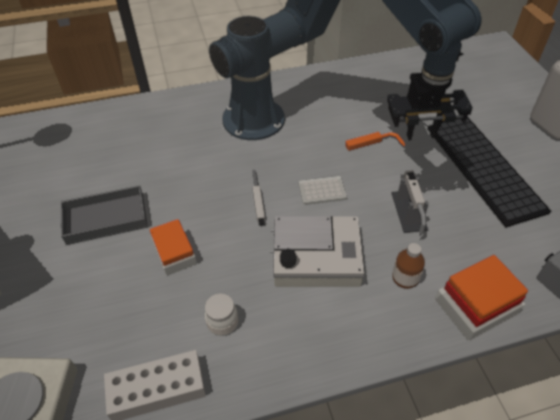

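```bash
python3 - <<'E'
import cv2,numpy as np
a=cv2.imread('pics/scene0.png')[165:240,385:445].astype(int);b=cv2.imread('pics/s12.png')[165:240,385:445].astype(int)
print(np.abs(a-b).max(2).mean())
from rig import robot
print(robot.get_obs()['joint_velocities'].round(3));print(robot.hand_in())
E
```

```text
10.022444444444444
[-0.001  0.009  0.     0.001  0.001 -0.001]
the job is handed in; nothing more can be done
None
```

The job is done and handed in after about 29 s of the 72 s; the hand-in gives no verdict.

- **Cap:** I turned it about 59° clockwise to its hard stop. The grip then slipped against the stop as torque rose to about 0.9 N m. The wrist picture showed the ridge within about 1° of the chamber's x axis.
- **Seam pass:** The tip covered the whole seam in one pass at about 4 cm/s, including the corner. By calculation it was 3.5 mm above the lid, about 5 mm at the first point.
    - At the corner, the scene camera put the tip about 2 mm to one side of where I calculated it to be. I shifted the second leg by about 1.4 mm. At the seam's end the picture showed the tip on the line.
    - I paused 0.05 s at the corner to take that picture.
    - I worked out the speed from the move steps and did not measure it between steps.
- **Wand:** It is back in its cradle at the pose where I first gripped it. I lowered it until the force showed it was seated before letting go. The last pictures show it lying as before.
- **Bench:** In the final scene picture the other items look to be where they started, with the gripper clear of everything. A pixel comparison around the cradle gave a mean difference of 10 out of 255. I did not trace the cause; the pictures themselves looked the same.

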